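# Put the striking tools away in the tool chest, leaving out the mushroomed chisel

## Task

Clear the bench after the marking-out job: the small cross-pein hammer, the centre punch and the chisel with the sound head go into the top drawer of the tool chest, which may have been left too little open, so pull it out further if you need the room. Lay each tool flat on the drawer's liner, none on top of another and none dropped in, then push the drawer fully shut without slamming it. The chisel whose head is mushroomed stays where it lies for the grinder; leave it, the club hammer and the square undisturbed.

Things in the scene. Friction and masses are not known exactly. Their poses are not given: they have to be found in the camera images.
- drawer (a joint): Opening of the chest's top drawer, m: 0 shut, 0.24 out to the stop; starts between 0.05 and 0.24. It slides out towards the robot (-x of the chest) with about 2 N of friction and stays where it is left. Out by q, its floor is open from above from the front wall to x = q - 0.016 in the frame of drawer_floor; the rest lies under the chest's top
- drawer_floor (a point): Middle of the front edge of the top drawer's black rubber liner, 106 mm above the bench; moves with the drawer. x to the chest's back, y to the left seen from the robot, z up. Inside 254 mm in x (0 to 0.254) by 338 mm in y (-0.169 to 0.169); side and rear walls 4 mm thick, 39 mm above the liner; front panel rises 52 mm above it
- drawer_handle (a point): Middle of the top drawer's handle: round aluminium bar, 11 mm diameter, 130 mm long along the drawer's y, axis 40 mm in front of the front panel and 143 mm above the bench (27 mm below the chest's top), on two 10 mm posts 55 mm either side. Axes as drawer_floor. Can be pinched from above, one finger each side of the bar
- chest_top (a point): Middle of the top front edge of the steel bench-top tool chest, 170 mm above the bench. Grey shell with two blue drawer fronts, 300 deep (x, away from this edge) by 370 mm wide (y), fixed; its place and yaw vary. Its front with the handles faces -x, the robot. Axes as drawer_floor. The lower drawer, with a like handle, is shut and not used
- hammer: Small cross-pein hammer, about 290 g, on its side: dark steel head 96 x 19 x 19 mm, ash handle, blue band, 281 mm overall. Origin: on the surface it lies on, under the handle's neck at about the balance point, 40 mm from the head's centre; x along the handle to the head, y along the head, z up. Neck there 17 mm wide, 13 thick, axis 9.5 mm up; butt 23 mm wide, end at x = -0.23
- hammer_head (a point): Centre of the hammer's head, 9.5 mm above the surface it lies on
- hammer_butt (a point): Point on the handle's axis 5 mm before its free end, 9.5 mm above the surface it lies on
- chisel: Flat cold chisel with a sound head, about 160 g, lying flat: 140 mm long, blue shank 18 mm wide by 12 mm thick, bright edge 22 mm wide, bright head slightly narrower than the shank. Origin: on the surface it lies on, under the middle of its length, about the balance point; x to the cutting edge, z up
- chisel_mid (a point): Middle of the sound chisel, on its axis, 6 mm above the surface it lies on
- worn_chisel: The same kind of chisel (140 mm, blue shank 18 mm wide) but with a mushroomed head: the bright struck end is spread to 28 mm diameter with curled burrs. Not to be moved. Origin: on the bench under the middle of its length; x points to the cutting edge
- punch: Centre punch, about 90 g, 130 mm long, octagonal, 12 mm across flats, red shank with bright ends, tapering to a point over the last 39 mm. Origin: on the surface it lies on, under the middle of its length; x to the point. Balance point about 15 mm from the origin in -x
- punch_mid (a point): Middle of the centre punch, on its axis, 6 mm above the surface it lies on
- club_hammer: Heavy club hammer (1.2 kg) lying on its side to the right of the chest: dark steel head 108 by 42 by 42 mm, dark wooden handle 235 mm long towards -x. Not to be moved. Origin: on the bench under the centre of the head
- square: Small engineer's square (74 by 70 by 14 mm) lying on the bench to the left of the hammer. Not to be moved. Origin: at the outer corner, on its underside. (The steel block 160 by 160 by 50 mm with a black sheet on it, beyond the small tools and left of the chest, is heavy and fixed and plays no part.)

How it is judged (in metres and radians):
At the end, for the whole second after the job is handed in: Top drawer shut within 6 mm; hammer, sound chisel and punch inside, at rest, flat on the liner: hammer head and butt under 17 mm, chisel middle under 14, punch middle under 12 mm above it, chisel and punch level within 4 deg. Mushroomed chisel, club hammer, square within 20 mm of their start (value of joint drawer below 0.006 m and x of hammer_head in the frame of drawer_floor between 0 and 0.254 m and y of hammer_head in the frame of drawer_floor between -0.169 and 0.169 m and z of hammer_head in the frame of drawer_floor between 0 and 0.017 m and x of hammer_butt in the frame of drawer_floor between 0 and 0.254 m and y of hammer_butt in the frame of drawer_floor between -0.169 and 0.169 m and z of hammer_butt in the frame of drawer_floor between 0 and 0.017 m and linear speed of each of hammer, chisel, punch below 0.02 m/s and x of chisel_mid in the frame of drawer_floor between 0 and 0.254 m and y of chisel_mid in the frame of drawer_floor between -0.169 and 0.169 m and z of chisel_mid in the frame of drawer_floor between 0 and 0.014 m and angle between chisel's own x axis and vertical between 1.5008 and 1.6408 rad and x of punch_mid in the frame of drawer_floor between 0 and 0.254 m and y of punch_mid in the frame of drawer_floor between -0.169 and 0.169 m and z of punch_mid in the frame of drawer_floor between 0 and 0.012 m and angle between punch's own x axis and vertical between 1.5008 and 1.6408 rad and distance of each of worn_chisel, club_hammer, square from where it was at the start of the episode below 0.02 m); the robot touches nothing.
It fails at once if a tool is dropped or flung (faster than 0.7 m/s while the fingers do not hold it, as after a fall of about 25 mm) ((linear speed of hammer above 0.7 m/s and contact force between the fingers and hammer below 0.05 N) or (linear speed of punch above 0.7 m/s and contact force between the fingers and punch below 0.05 N) or (linear speed of chisel above 0.7 m/s and contact force between the fingers and chisel below 0.05 N)).
It fails at once if the drawer is slammed (closes faster than 0.4 m/s) (velocity of joint drawer below -0.4 m/s).
It fails at once if the chisel with the mushroomed head is moved by more than 20 mm (distance of worn_chisel from where it was at the start of the episode above 0.02 m).
It fails at once if the club hammer is moved by more than 20 mm (distance of club_hammer from where it was at the start of the episode above 0.02 m).
It fails at once if the engineer's square is moved by more than 20 mm (distance of square from where it was at the start of the episode above 0.02 m).
It also fails if it takes over 72 s, if anything falls off the work surface, if the arm or the gripper's body presses on something with over 40 N, if the wrist force passes 120 N, or if a joint passes its speed limit or range.

## Robot

A 6-joint arm with a two-finger parallel gripper is mounted at the origin on the work surface. World frame = base frame: x ahead of the robot, y to its left, z up, the work surface at z = 0. Lengths are in mm, angles in rad, forces in N, time in s.
With the tool pointing down it reaches from about 350 to 775 mm from the base axis. Payload 7.3 kg.
Tool frame: the origin (TCP) lies at the centre of the arm's flange, where the gripper is bolted on; the fingertips stand 178 mm ahead of it and the grasp point (between the pads) lies 159 mm ahead of it; z points along the fingers, y is the line along which they close (so a half turn about z gives the same grasp; the last joint's range is limited). The gripper opens to 92 mm and grips with 3 to 60 N. Pads are 19 mm wide; open, the fingers measure 130 mm over their backs; the gripper's body (75 mm by 190 mm) begins 47 mm behind the grasp point.
Start: joints at [-1.263, 0.342, 1.524, -0, 1.275, -0.146], TCP at [230.171, -471.857, 404.741] pointing down, gripper open.
Joint ranges: [-2.53, 2.53], [-0.77, 2.02], [0.04, 2.7], [-1, 4.14], [0.28, 2.66], [-3.11, 3.11]. Speed limits (rad/s): [2.57, 2.57, 3.14, 3.14, 3.14, 3.14].

## Interface

Orientations are given as [roll, pitch, yaw] about the fixed x, y, z axes, in that order (R = Rz(yaw) Ry(pitch) Rx(roll)).
In Python, from plant import * gives the robot as it stands. The module is installed in compiled form; this text tells all that it offers.
- The arm moves only by the shell command python3 -m inch 'ROWS'. ROWS is JSON, a list of rows, each a list of 5 numbers: the shift along the tool's x, y, z in m, then the turn about the tool's z in rad, then the opening, from 0 (shut) to 1 (fully open). In form: [[tx, ty, tz, spin, claw], ...]. A call has 1 to 8 rows; each row is the pose to reach, as a shift and turn from the pose commanded when the call began, along the tool's axes at that moment; what a row does not reach only later rows make up. A row lasts 1/12 s, in which the tool goes at most 41.7 mm and 7.16 degrees, less where a joint would pass 70% of its speed; a pose out of reach is approached as far as the arm can. A call with a gripper value outside its range is refused whole. The fingers move at their own pace and stop on an object; the grip force is fixed at half the most. Time passes only in rows, so rows that repeat a pose let the fingers close. It gives the time, the measured TCP pose, the force, the opening and the grip force at its end, in the units of the state.
- get_obs(): the state, without advancing time (a new reading comes with each control period).
- capture(name): name is "scene" or "top"; returns a dict with "color" (420x560x3 uint8, red, green, blue), "intrinsics" (3x3 intrinsics, pixels), "pose" (4x4, takes a point from camera to world coordinates). Camera axes: x right, y down, z forward; pixel columns grow to the right and rows downward; lengths in mm; the calibration is good to about 2 mm. A picture is of the moment at which its call begins. There is no depth.
- close_job(): hands the job in; it is judged then, once.
Trained networks look in a picture, given as the dict that the camera call returned (one of the last four; its "shot" number tells which), for a name from the list of things; names that differ only in an ending like _2 or _b are one class to them, and where a whole thing is asked for, a point or a joint stands for the part that bears it (a point fixed in the world has none). Each returns a list of dicts, best first, with "conf" (0 to 1); they miss things now and then, are a little off and sometimes report something else, mostly with a low value. They report only what shows in the picture. A call takes as long as a camera call.
- look_for(picture, target): "rect" ([centre column, centre row, width, height] in pixels, round what is visible of it).
- trace(picture, target): "pixels" (420x560 bool, what is visible of it) and "rect" ([centre column, centre row, width, height] in pixels, round what is visible of it).
- tip_of(picture, target): "centre" ([column, row] in pixels: a listed point, or the origin of a listed thing).
The state is a dict: "time": time; "joint_positions": joint angles; "dq": joint speeds; "tau": joint torques, N m; "tool_pos": TCP position; "tcp_rot": TCP orientation; "contact_force": force on the tool from outside, world axes, zero at the start; "moment": the same for the moment, N m; "grip_width": finger opening in mm; "finger_force": force on a finger pad.
Only numpy, scipy, OpenCV 4.12 (cv2) and the standard library are available. Lean on these libraries where they do the work, as an engineer would, in place of code of your own. Each camera call takes 0.05 s, during which the arm holds its last target. There are 200 camera calls.

## Working session

There is one attempt and no reset: what is moved stays moved. The work goes in short steps, Python scripts to look and compute and a shell command to move; the robot and the scene stay as the last step left them, time stands still between calls to the robot, and variables do not carry over. Pictures are saved under pics/ and viewed, at most 10 in all, crops included, and the job is handed in when it is done.

```bash
mkdir -p pics; cat > h.py <<'E'
from plant import *
import numpy as np, cv2
from scipy.spatial.transform import Rotation as Rn
def ray(p,uv):
    K=np.array(p["intrinsics"]);T=np.array(p["pose"])
    d=T[:3,:3]@np.linalg.solve(K,[uv[0],uv[1],1.]);return T[:3,3],d/np.linalg.norm(d)
def onz(p,uv,z):
    o,d=ray(p,uv);return o+d*(z-o[2])/d[2]
def tri(a,ua,b,ub):
    A=np.zeros((3,3));v=np.zeros(3)
    for p,u in((a,ua),(b,ub)):
        o,d=ray(p,u);M=np.eye(3)-np.outer(d,d);A+=M;v+=M@o
    return np.linalg.solve(A,v)
def save(p,n): cv2.imwrite(f"pics/{n}.png",p["color"][:,:,::-1])
def tool():
    o=get_obs();return np.array(o["tool_pos"]),Rn.from_euler("xyz",o["tcp_rot"]).as_matrix()
def togo(x,y,z):
    "shift in tool axes (m) to bring the grasp point to world mm"
    p,R=tool();g=p+159*R[:,2];return R.T@(np.array([x,y,z])-g)/1000
E
python3 - <<'E'
from h import *
np.set_printoptions(precision=1,suppress=True)
s=capture("scene");t=capture("top")
save(s,"s0");save(t,"t0")
print(s["pose"],t["pose"],s["intrinsics"],t["intrinsics"])
o=get_obs();print(o["tool_pos"],o["tcp_rot"],o["grip_width"])
for n in ["drawer_floor","drawer_handle","chest_top","hammer","hammer_head","hammer_butt","chisel","chisel_mid","worn_chisel","punch","punch_mid","club_hammer","square"]:
    a=tip_of(s,n);b=tip_of(t,n)
    print(n,[(np.round(x["centre"]),round(x["conf"],2)) for x in a[:2]],[(np.round(x["centre"]),round(x["conf"],2)) for x in b[:2]],tri(s,a[0]["centre"],t,b[0]["centre"]) if a and b else "")
cv2.imwrite("pics/both.png",np.hstack([cv2.resize(x["color"][:,:,::-1],(560,420)) for x in(s,t)]))
E
```

```text
[[  -0.8    0.4   -0.3  913.9]
 [   0.6    0.7   -0.5  576.7]
 [   0.    -0.6   -0.8 1059. ]
 [   0.     0.     0.     1. ]] [[   0.    -1.     0.1  285.7]
 [  -1.    -0.     0.   -32.3]
 [  -0.    -0.1   -1.  1983.1]
 [   0.     0.     0.     1. ]] [[400.9   0.  274.5]
 [  0.  400.9 201.2]
 [  0.    0.    1. ]] [[518.    0.  278.6]
 [  0.  518.  203.7]
 [  0.    0.    1. ]]
[ 230.1 -471.7  404.1] [-3.1 -0.   0.5] 92.05934964762766
drawer_floor [(array([226., 174.]), 0.9), (array([283., 294.]), 0.55)] [(array([336., 182.]), 0.81)] [ 568.  -220.9  104.2]
drawer_handle [(array([237., 157.]), 0.9), (array([335., 340.]), 0.64)] [(array([334., 197.]), 0.64)] [ 515.  -214.9  154.5]
chest_top [(array([182., 184.]), 0.69), (array([334., 343.]), 0.34)] [(array([332., 142.]), 0.94)] [ 709.5 -205.4  165.5]
hammer [(array([348., 337.]), 0.83)] [(array([179., 196.]), 0.56), (array([132., 196.]), 0.56)] [540.2 377.9 -15.4]
hammer_head [(array([335., 343.]), 0.78)] [(array([174., 184.]), 0.84), (array([338., 196.]), 0.72)] [584.5 382.5  22.6]
hammer_butt [(array([421., 307.]), 0.93)] [(array([162., 251.]), 0.87)] [326.3 431.5  10.4]
chisel [(array([286., 298.]), 0.72)] [(array([225., 172.]), 0.45)] [623.6 199.    9.6]
chisel_mid [(array([286., 296.]), 0.53), (array([314., 275.]), 0.47)] [(array([220., 175.]), 0.49)] [618.6 206.6  27.1]
worn_chisel [(array([338., 266.]), 0.58)] [(array([223., 225.]), 0.63), (array([224., 174.]), 0.45)] [427.1 201.2  -2.9]
punch [(array([316., 276.]), 0.74)] [(array([230., 204.]), 0.63), (array([433., 227.]), 0.61)] [502.8 179.  -16.9]
punch_mid [(array([317., 277.]), 0.44)] [(array([226., 202.]), 0.45)] [509.6 192.9   2.4]
club_hammer [(array([314., 278.]), 0.68), (array([211., 118.]), 0.64)] [(array([434., 225.]), 0.72)] [ 388.5 -335.  -379.8]
square [(array([400., 387.]), 0.78)] [(array([132., 199.]), 0.72), (array([176., 194.]), 0.45)] [525.3 548.1  16.5]
```

View pics/s0.png

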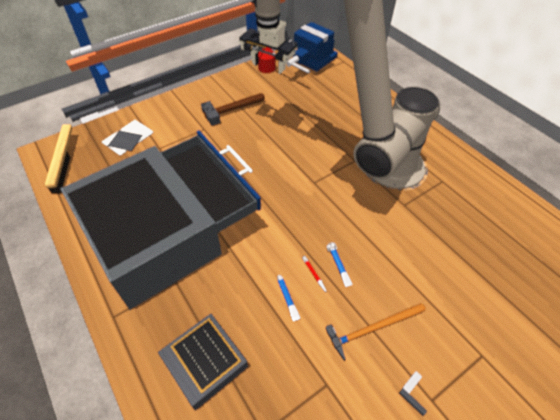

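View pics/t0.png

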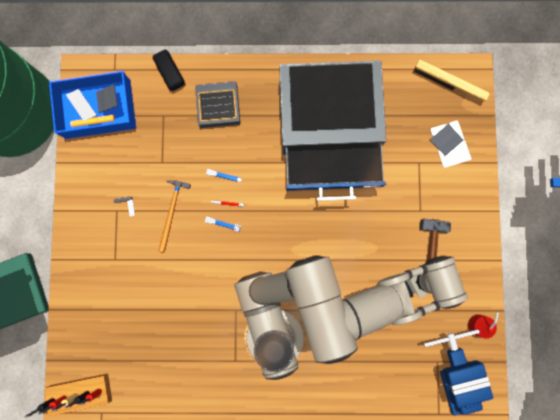

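The scene shows the chest with its drawer about two-thirds out (scene 226,174; top 335,180). The tools are left of it: blue chisels at top (224,175) and (222,224), the red punch at (227,203), the hammer at (174,210) and the square at (128,204). The club hammer is at (434,226). Next I'll zoom in to tell the chisels apart and trace the outlines.

```bash
python3 - <<'E'
from h import *
np.set_printoptions(precision=1,suppress=True)
s=capture("scene");t=capture("top")
c=lambda p,x,y,w,h:cv2.resize(p["color"][y:y+h,x:x+w,::-1],(400,300),interpolation=cv2.INTER_CUBIC)
cv2.imwrite("pics/crop.png",np.vstack([np.hstack([c(s,260,235,100,75+15),c(t,195,155,80,80)]),np.hstack([c(t,270,120,130,97),c(s,120,110,150,112)])]))
for n,z in [("chisel",6),("worn_chisel",6),("punch",6),("hammer",9),("drawer_handle",143)]:
  for nm,p in(("s",s),("t",t)):
    for m in trace(p,n)[:3]:
      ys,xs=np.nonzero(m["pixels"]);W=np.array([onz(p,(x,y),z)[:2] for x,y in zip(xs,ys)])
      (cc,wh,_)=cv2.minAreaRect(W.astype(np.float32));C=W.mean(0);u=np.linalg.eigh(np.cov((W-C).T))[1][:,1]
      e=(W-C)@u; print(n,nm,round(m["conf"],2),len(xs),"px",m["rect"],"cen",C,"mid",C+u*(e.max()+e.min())/2,"box",np.array(cc),np.array(wh),"ang",np.degrees(np.arctan(u[1]/u[0])))
E
```

```text
chisel s 0.59 331 px [288.0, 298.5, 24.7, 49.4] cen [614.7 202.6] mid [613.7 198.7] box [614.  198.6] [143.3  21.5] ang 75.61656643969044
chisel t 0.58 195 px [224.6, 173.5, 34.1, 17.2] cen [618.2 202.1] mid [617.6 199.8] box [618.1 199.7] [140.5  22.7] ang 75.52165423666573
worn_chisel s 0.83 312 px [338.1, 264.0, 27.6, 41.3] cen [425.  197.2] mid [425.5 198.8] box [427.9 197.8] [147.2  29.7] ang 72.6119563379236
worn_chisel t 0.46 148 px [223.1, 226.9, 36.4, 17.4] cen [429.5 197.3] mid [430.7 201.5] box [429.3 201.9] [133.5  21.4] ang 74.05273261829913
punch s 0.6 165 px [315.6, 274.3, 21.0, 34.0] cen [507.6 189. ] mid [507.3 185.8] box [507.8 185.8] [120.   15.4] ang 83.30487912197937
punch t 0.59 57 px [230.9, 204.1, 18.1, 3.3] cen [508.6 169.2] mid [509.1 173.7] box [507.7 173.6] [84.8 11.6] ang 83.58083298468823
punch t 0.53 155 px [223.4, 225.4, 33.3, 16.0] cen [428.7 193.5] mid [430.8 200.7] box [433.3 199.9] [135.1  26.5] ang 74.16880786502738
punch t 0.49 13025 px [332.9, 127.9, 108.1, 139.4] cen [ 815.3 -223.4] mid [ 802.4 -223.3] box [ 799.8 -224.2] [551.2 406.2] ang -0.32505199255268635
hammer s 0.63 1027 px [375.2, 333.0, 99.3, 58.6] cen [476.3 398.6] mid [456.5 403.5] box [454.9 385.9] [ 95.4 282. ] ang -13.887328486895589
hammer t 0.74 485 px [174.7, 217.3, 30.3, 73.2] cen [475.4 398.8] mid [461.7 402.4] box [458.8 385.6] [ 87.2 277.6] ang -14.71304413170215
drawer_handle s 0.88 4921 px [210.4, 181.4, 99.9, 98.4] cen [ 618.3 -188.2] mid [ 618.5 -208. ] box [ 602.6 -208.4] [197.8 392.6] ang -89.3717625609863
drawer_handle t 0.77 4596 px [335.1, 170.1, 98.5, 57.0] cen [ 624.9 -215.6] mid [ 624.9 -216.2] box [ 610.9 -217.3] [205.7 355.5] ang -87.98489530843035
```

View pics/crop.png

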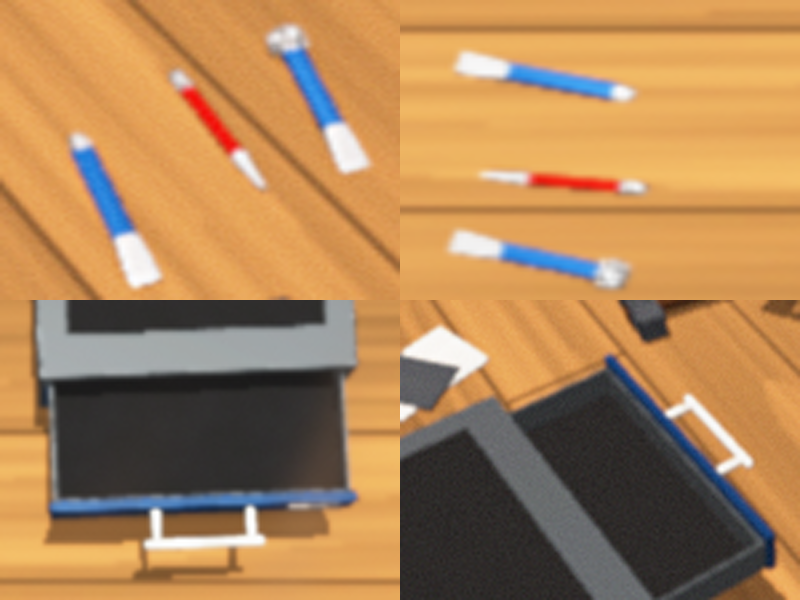

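Top-right of the crop shows the mushroomed chisel as the nearer one, at top (222,225). The sound chisel is at (224,173) and the punch points left. The drawer front is slightly turned; its handle runs from top (317,199.6) to (356,197.7). Now I'll compute the chest's yaw and the first move.

```bash
python3 - <<'E'
from h import *
np.set_printoptions(precision=1,suppress=True)
s=capture("scene");t=capture("top")
def ed(p,a,b,z):
    A,B=onz(p,a,z),onz(p,b,z);d=A-B;print((A+B)/2,np.linalg.norm(d),"yaw",np.degrees(np.arctan2(-d[0],d[1])))
ed(t,(286.2,188.6),(385.3,184.7),158)
ed(t,(317.1,199.6),(356,197.7),143)
ed(t,(282.3,145.2),(385.6,141.4),170)
ed(s,(250.5,170.8),(228.7,147.3),143)
for n in("drawer_handle","drawer_floor","chest_top"):
    a=tip_of(s,n);b=tip_of(t,n);
    print(n,a[0]["centre"],b[0]["centre"],tri(s,a[0]["centre"],t,b[0]["centre"]))
o=get_obs();print(o["tool_pos"],o["tcp_rot"],o["time"]);p,R=tool();print(R)
E
```

```text
[ 550.9 -217.8  158. ] 352.3749585745375 yaw 2.259889039605056
[ 509.8 -221.7  143. ] 139.1655366806533 yaw 2.8133870321705574
[ 705.2 -211.9  170. ] 368.31795468845615 yaw 2.0848505980300347
[ 508.4 -216.8  143. ] 126.57534027065027 yaw 1.7833894096746388
drawer_handle [235.9, 158.9] [337.5, 199.3] [ 511.2 -228.1  133.7]
drawer_floor [227.5, 179.0] [336.1, 181.9] [ 569.5 -219.6   85.1]
chest_top [182.4, 183.6] [332.8, 141.5] [ 710.3 -206.9  165.2]
[ 230.2 -471.9  404.7] [3.1 0.  0.5] 2.4
[[ 0.9  0.4  0. ]
 [ 0.4 -0.9 -0. ]
 [-0.   0.  -1. ]]
```

```bash
cat >> h.py <<'E'
def plan(x,y,z,yaw):
    p,R=tool();w=np.arctan2(R[1,0],R[0,0])
    d=(np.radians(yaw)-w+np.pi)%(2*np.pi)-np.pi
    o=get_obs();print("to",np.round([x,y,z,yaw],1),"shift",np.round(togo(x,y,z),4),"spin",round(-d,3),"| g",np.round(p+159*R[:,2],1),"yaw",round(np.degrees(w),2),"t",round(o["time"],2))
YC=np.radians(2.2)
E
python3 -c "
from h import *
plan(511,-217,200,92.2)"
```

```text
to [ 511.  -217.   200.    92.2] shift [ 0.3641 -0.106   0.0457] spin -1.155 | g [ 230.2 -471.9  245.7] yaw 26.0 t 2.4
```

```bash
python3 -m inch '[[0.036,-0.01,0.004,-0.115,0.35],[0.073,-0.021,0.009,-0.23,0.35],[0.11,-0.032,0.014,-0.345,0.35],[0.146,-0.042,0.018,-0.46,0.35],[0.182,-0.053,0.023,-0.575,0.35],[0.218,-0.064,0.028,-0.69,0.35],[0.255,-0.074,0.032,-0.805,0.35],[0.291,-0.085,0.036,-0.92,0.35]]'
python3 -c "
from h import *
plan(511,-217,200,92.2)"
```

```text
time: 3.07
tool_pos: [455.7, -266.4, 368.6]
tcp_rot: [3.141, 0.0, 1.379]
contact_force: [0.7, -1.0, -0.2]
grip_width: 42.9
finger_force: 0.0
to [ 511.  -217.   200.    92.2] shift [0.0591 0.0448 0.0096] spin -0.23 | g [ 455.7 -266.5  209.6] yaw 79.04 t 3.07
```

```bash
python3 -m inch '[[0.02,0.015,0.003,-0.115,0.3],[0.04,0.03,0.006,-0.23,0.3],[0.059,0.045,0.01,-0.23,0.3],[0.059,0.045,0.01,-0.23,0.3],[0.059,0.045,0.01,-0.23,0.3]]'
python3 - <<'E'
from h import *
plan(511,-217,145,92.2)
s=capture("scene");t=capture("top")
c=lambda p,x,y,w,h:cv2.resize(p["color"][y:y+h,x:x+w,::-1],(400,300),interpolation=cv2.INTER_CUBIC)
cv2.imwrite("pics/h1.png",np.hstack([c(s,170,80,120,90),c(t,285,150,100,75)]))
E
```

```text
time: 3.48
tool_pos: [510.7, -218.0, 358.3]
tcp_rot: [-3.141, -0.0, 1.606]
contact_force: [-0.6, -0.1, -0.0]
grip_width: 27.9
finger_force: 0.0
to [ 511.  -217.   145.    92.2] shift [0.0009 0.0005 0.0543] spin -0.003 | g [ 510.6 -218.   199.3] yaw 92.01 t 3.48
```

View pics/h1.png

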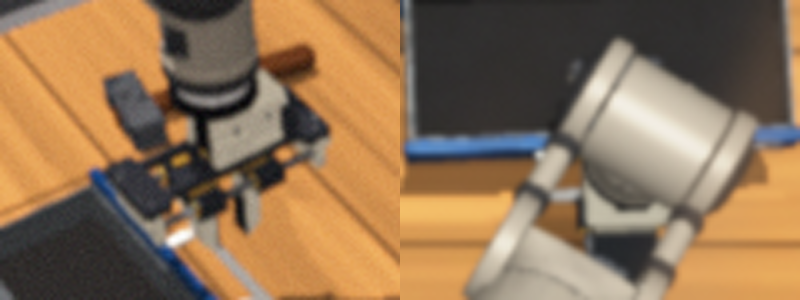

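The left half shows the gripper above the handle, fingers either side of it at about (180,235) in the crop; the arm hides the top view. I'll descend in two steps and watch the force.

```bash
python3 -m inch '[[0,0,0.012,0,0.3],[0,0,0.025,0,0.3],[0,0,0.03,0,0.3],[0,0,0.034,0,0.3]]' && python3 -m inch '[[0,0,0.003,0,0.3],[0,0,0.006,0,0.3]]'
```

```text
time: 3.92
tool_pos: [509.4, -219.6, 324.3]
tcp_rot: [-3.141, -0.0, 1.602]
contact_force: [-0.2, -0.2, 0.6]
grip_width: 27.7
finger_force: 0.0
time: 4.08
tool_pos: [510.0, -219.3, 319.0]
tcp_rot: [3.141, 0.001, 1.603]
contact_force: [0.4, -0.7, 0.0]
grip_width: 27.6
finger_force: 0.0
```

```bash
python3 -m inch '[[0,0,0.007,0,0.3],[0,0,0.014,0,0.3],[0,0,0.014,0,0],[0,0,0.014,0,0],[0,0,0.014,0,0],[0,0,0.014,0,0]]'; python3 -c "
from h import *
p,R=tool();g=p+159*R[:,2];print(g,R[:,1]); plan(*(g-np.array([83*np.cos(YC),83*np.sin(YC),0])),92.2)"
```

```text
time: 4.58
tool_pos: [510.2, -218.8, 304.8]
tcp_rot: [-3.142, 0.0, 1.604]
contact_force: [-0.4, 0.2, -1.6]
grip_width: 9.8
finger_force: 30.0
[ 510.15003795 -218.85369766  145.78318137] [ 9.99449396e-01  3.31798486e-02 -5.01665230e-05]
to [ 427.2 -222.   145.8   92.2] shift [-0.0004 -0.083   0.    ] spin -0.005 | g [ 510.2 -218.9  145.8] yaw 91.9 t 4.58
```

```bash
python3 -m inch '[[0,-0.006,0,0,0],[0,-0.016,0,0,0],[0,-0.026,0,0,0],[0,-0.037,0,0,0],[0,-0.048,0,0,0],[0,-0.058,0,0,0],[0,-0.066,0,0,0],[0,-0.07,0,0,0]]'
python3 -m inch '[[0,-0.002,0,0,0],[0,-0.004,0,0,0],[0,-0.006,0,0,0]]'
```

```text
time: 5.25
tool_pos: [439.2, -221.4, 304.8]
tcp_rot: [-3.141, 0.001, 1.604]
contact_force: [1.9, -2.5, -5.7]
grip_width: 9.8
finger_force: 30.0
time: 5.5
tool_pos: [434.3, -221.6, 304.8]
tcp_rot: [3.141, 0.001, 1.604]
contact_force: [2.0, -4.8, -5.3]
grip_width: 9.9
finger_force: 30.0
```

```bash
python3 -m inch '[[0,-0.002,0,0,0],[0,-0.003,0,0,0],[0,-0.004,0,0,0]]';python3 -m inch '[[0,-0.0015,0,0,0],[0,-0.003,0,0,0],[0,-0.003,0,0,0]]'
```

```text
time: 5.75
tool_pos: [430.3, -221.7, 304.8]
tcp_rot: [3.141, 0.001, 1.604]
contact_force: [2.8, -4.6, -4.8]
grip_width: 10.1
finger_force: 30.0
time: 6.0
tool_pos: [427.1, -221.9, 304.8]
tcp_rot: [3.141, 0.001, 1.604]
contact_force: [1.2, -4.8, -4.7]
grip_width: 10.0
finger_force: 30.0
```

```bash
python3 -m inch '[[0,0,0,0,0.3],[0,0,0,0,0.3],[0,0,0,0,0.3],[0,0,-0.02,0,0.3],[0,0,-0.05,0,0.4],[0,0,-0.07,0,0.45]]';python3 -c "
from h import *
plan(616,199.3,100,75.5);plan(616,199.3,19+3,75.5)"
```

```text
time: 6.5
tool_pos: [427.2, -221.3, 376.5]
tcp_rot: [3.141, -0.0, 1.604]
contact_force: [0.9, -0.9, -0.2]
grip_width: 36.8
finger_force: 0.0
to [616.  199.3 100.   75.5] shift [0.414  0.2026 0.1177] spin 0.286 | g [ 427.3 -221.2  217.5] yaw 91.91 t 6.5
to [616.  199.3  22.   75.5] shift [0.414  0.2026 0.1957] spin 0.286 | g [ 427.3 -221.2  217.5] yaw 91.91 t 6.5
```

```bash
python3 -m inch '[[0.033,0.016,0,0.03,0.45],[0.068,0.033,0,0.06,0.45],[0.104,0.051,0,0.09,0.45],[0.14,0.069,0,0.12,0.45],[0.176,0.086,0,0.15,0.45],[0.212,0.104,0,0.18,0.45],[0.248,0.121,0,0.21,0.45],[0.284,0.139,0,0.24,0.45]]'; python3 -m inch '[[0.034,0.016,0.02,0.04,0.45],[0.066,0.032,0.04,0.04,0.45],[0.097,0.047,0.06,0.04,0.45],[0.115,0.056,0.08,0.04,0.45],[0.126,0.062,0.09,0.04,0.45],[0.126,0.062,0.09,0.04,0.45]]'
python3 - <<'E'
from h import *
np.set_printoptions(precision=1,suppress=True)
plan(616,199.3,100,75.5);plan(616,199.3,22,75.5)
s=capture("scene");t=capture("top")
cv2.imwrite("pics/a1.png",np.hstack([cv2.resize(s["color"][220:340,220:380,::-1],(400,300),interpolation=2),cv2.resize(t["color"][110:215,260:400,::-1],(400,300),interpolation=2)]))
for n in("drawer_floor","chest_top","drawer_handle"):
    a=tip_of(s,n);b=tip_of(t,n)
    if a and b: print(n,a[0]["conf"],b[0]["conf"],tri(s,a[0]["centre"],t,b[0]["centre"]))
E
```

```text
time: 7.17
tool_pos: [556.8, 69.2, 374.9]
tcp_rot: [-3.141, -0.0, 1.363]
contact_force: [1.0, -1.1, -0.9]
grip_width: 41.0
finger_force: 0.0
time: 7.67
tool_pos: [643.2, 179.8, 280.9]
tcp_rot: [-3.136, 0.002, 1.326]
contact_force: [-0.9, -0.1, 0.7]
grip_width: 41.2
finger_force: 0.0
to [616.  199.3 100.   75.5] shift [ 0. -0.  0.] spin 0.009 | g [642.3 179.7 121.9] yaw 75.99 t 7.67
to [616.  199.3  22.   75.5] shift [ 0.  -0.   0.1] spin 0.009 | g [642.3 179.7 121.9] yaw 75.99 t 7.67
drawer_floor 0.75 0.83 [ 481.5 -221.    96.2]
chest_top 0.86 0.82 [ 703.7 -208.9  159.8]
drawer_handle 0.87 0.65 [ 431.9 -229.3  131.6]
```

View pics/a1.png

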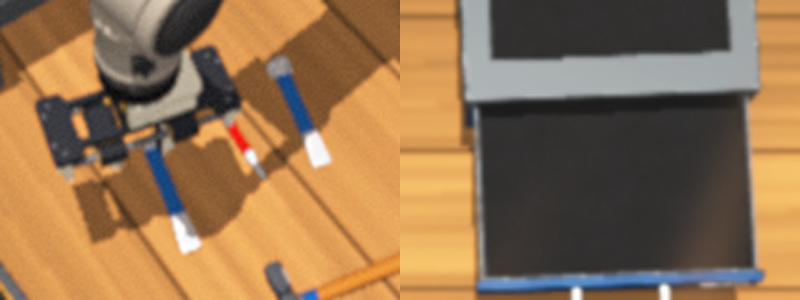

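The crop shows the gripper over the near half of the sound chisel (160,170), off to one side since the second call took the turned axes. The drawer is fully out. Correcting and descending.

```bash
python3 -c "
from h import *
plan(616,199.3,60,75.5)"
```

```text
to [616.  199.3  60.   75.5] shift [ 0.0151 -0.0323  0.067 ] spin 0.005 | g [643.5 176.7 127. ] yaw 75.79 t 8.07
```

```bash
python3 -m inch '[[0.007,-0.015,0,0.005,0.45],[0.015,-0.032,0.01,0.005,0.45],[0.015,-0.032,0.035,0.005,0.45],[0.015,-0.032,0.06,0.005,0.45],[0.015,-0.032,0.067,0.005,0.45],[0.015,-0.032,0.067,0.005,0.45]]';python3 - <<'E'
from h import *
plan(616,199.3,22,75.5)
s=capture("scene");t=capture("top")
cv2.imwrite("pics/a2.png",np.hstack([cv2.resize(s["color"][240:330,240:360,::-1],(400,300),interpolation=2),cv2.resize(t["color"][145:220,180:280,::-1],(400,300),interpolation=2)]))
E
```

```text
time: 8.57
tool_pos: [615.3, 199.3, 216.0]
tcp_rot: [-3.138, 0.002, 1.318]
contact_force: [0.2, -0.5, 0.4]
grip_width: 41.2
finger_force: 0.0
to [616.  199.3  22.   75.5] shift [0.0005 0.0014 0.035 ] spin 0.001 | g [614.6 199.2  57. ] yaw 75.54 t 8.57
```

View pics/a2.png

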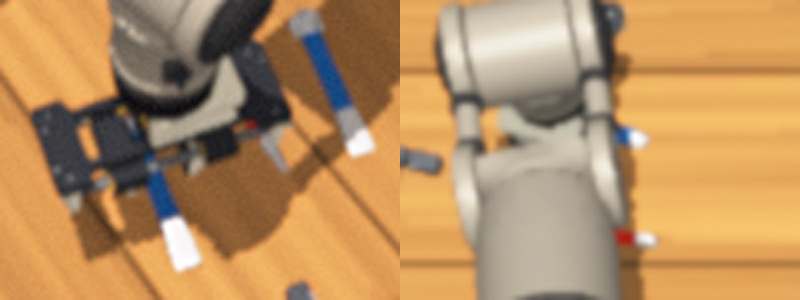

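The fingers straddle the sound chisel's middle (crop 150,160), with clear space on both sides. Descend, close and lift.

```bash
python3 -m inch '[[0,0.001,0.012,0,0.45],[0,0.001,0.025,0,0.45],[0,0.001,0.035,0,0.45],[0,0.001,0.035,0,0.45],[0,0.001,0.035,0,0],[0,0.001,0.035,0,0],[0,0.001,0.035,0,0],[0,0.001,0.035,0,0]]'; python3 -m inch '[[0,0,-0.01,0,0],[0,0,-0.04,0,0],[0,0,-0.08,0,0],[0,0,-0.12,0,0],[0,0,-0.16,0,0],[0,0,-0.185,0,0]]'; python3 -c "
from h import *
O=np.array([481.5,-219]);c,s=np.cos(YC),np.sin(YC)
f=lambda x,y:O+[c*x-s*y,s*x+c*y]
plan(*f(55,-80),200,92.2);print(f(55,80),f(135,-90))"
```

```text
time: 9.33
tool_pos: [617.0, 199.6, 183.2]
tcp_rot: [3.141, -0.0, 1.319]
contact_force: [-1.7, 1.1, 0.2]
grip_width: 19.5
finger_force: 0.8
time: 9.83
tool_pos: [616.9, 199.6, 373.6]
tcp_rot: [3.136, -0.003, 1.319]
contact_force: [0.4, 0.3, -1.2]
grip_width: 17.4
finger_force: 30.0
to [ 539.5 -296.8  200.    92.2] shift [-0.5005  0.0478  0.0135] spin -0.29 | g [617.9 199.8 214.6] yaw 75.56 t 9.83
[ 533.38843568 -136.94763719] [ 619.85539653 -303.75130825]
```

```bash
python3 -m inch '[[-0.025,0.002,0,-0.04,0],[-0.06,0.006,0,-0.08,0],[-0.098,0.009,0,-0.12,0],[-0.137,0.013,0,-0.16,0],[-0.176,0.017,0,-0.2,0],[-0.215,0.02,0,-0.24,0],[-0.25,0.024,0,-0.28,0],[-0.28,0.027,0,-0.29,0]]';python3 -c "
from h import *
plan(539.5,-296.8,200,92.2)"
```

```text
time: 10.5
tool_pos: [572.4, -80.7, 368.7]
tcp_rot: [3.141, 0.001, 1.61]
contact_force: [0.9, -0.1, -1.2]
grip_width: 17.6
finger_force: 30.0
to [ 539.5 -296.8  200.    92.2] shift [-0.2145 -0.0415  0.0099] spin 0.001 | g [572.5 -80.8 209.7] yaw 92.24 t 10.5
```

```bash
python3 -m inch '[[-0.034,-0.007,0,0,0],[-0.07,-0.014,0,0,0],[-0.106,-0.021,0,0,0],[-0.142,-0.028,0,0,0],[-0.175,-0.035,0,0,0],[-0.2,-0.039,0,0,0],[-0.214,-0.041,0,0,0],[-0.214,-0.041,0,0,0]]';python3 - <<'E'
from h import *
plan(539.5,-296.8,130.2,92.2)
s=capture("scene");t=capture("top")
cv2.imwrite("pics/a3.png",np.hstack([cv2.resize(s["color"][80:230,130:330,::-1],(400,300),interpolation=2),cv2.resize(t["color"][110:215,260:400,::-1],(400,300),interpolation=2)]))
E
```

```text
time: 11.17
tool_pos: [539.6, -296.4, 368.1]
tcp_rot: [3.141, 0.001, 1.605]
contact_force: [0.9, -0.4, -1.6]
grip_width: 17.4
finger_force: 30.0
to [ 539.5 -296.8  130.2   92.2] shift [-0.0001 -0.0003  0.0789] spin -0.004 | g [ 539.7 -296.6  209.1] yaw 91.99 t 11.17
```

View pics/a3.png

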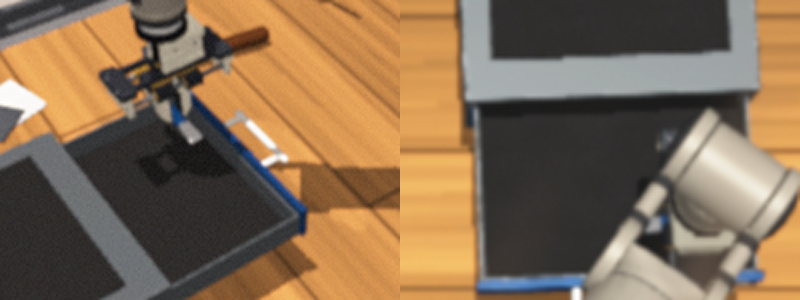

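The chisel hangs level over the right front of the drawer (crop 180,120), inside the walls. Lowering.

```bash
python3 -m inch '[[0,0,0.02,0,0],[0,0,0.045,0,0],[0,0,0.064,0,0],[0,0,0.072,0,0],[0,0,0.074,0,0],[0,0,0.074,0,0]]'; python3 -m inch '[[0,0,0.001,0,0],[0,0,0.002,0,0],[0,0,0.003,0,0],[0,0,0.003,0,0]]'
```

```text
time: 11.77
tool_pos: [540.9, -292.8, 294.0]
tcp_rot: [3.142, -0.0, 1.61]
contact_force: [0.3, -0.3, -1.6]
grip_width: 17.4
finger_force: 30.0
time: 12.1
tool_pos: [540.5, -293.8, 291.3]
tcp_rot: [3.141, 0.001, 1.609]
contact_force: [0.7, -0.3, -1.9]
grip_width: 17.8
finger_force: 30.0
```

```bash
python3 -m inch '[[0,0,0.001,0,0],[0,0,0.002,0,0],[0,0,0.002,0,0]]'; python3 -m inch '[[0,0,0.001,0,0],[0,0,0.001,0,0]]'
```

```text
time: 12.35
tool_pos: [540.5, -293.9, 289.4]
tcp_rot: [3.141, 0.001, 1.609]
contact_force: [-1.1, 0.6, 1.6]
grip_width: 17.5
finger_force: 30.0
time: 12.52
tool_pos: [540.6, -293.8, 289.3]
tcp_rot: [3.14, 0.001, 1.609]
contact_force: [-1.8, 2.1, 8.9]
grip_width: 17.6
finger_force: 30.0
```

```bash
python3 -m inch '[[0,0,0,0,0.4],[0,0,0,0,0.4],[0,0,0,0,0.4],[0,0,-0.01,0,0.4],[0,0,-0.04,0,0.4],[0,0,-0.08,0,0.4]]'; python3 -c "
from h import *
plan(506,173,200,83.4)"
```

```text
time: 13.02
tool_pos: [539.9, -293.5, 365.9]
tcp_rot: [-3.136, -0.004, 1.609]
contact_force: [0.9, -1.1, -0.2]
grip_width: 36.4
finger_force: 0.0
to [506.  173.  200.   83.4] shift [ 0.4667 -0.0152  0.009 ] spin 0.153 | g [ 538.9 -292.8  206.9] yaw 92.17 t 13.02
```

```bash
python3 -m inch '[[0.035,-0.001,0,0.05,0.4],[0.075,-0.002,0,0.1,0.4],[0.115,-0.004,0,0.15,0.4],[0.155,-0.005,0,0.153,0.4],[0.195,-0.006,0,0.153,0.4],[0.235,-0.008,0,0.153,0.4],[0.275,-0.009,0,0.153,0.4],[0.3,-0.01,0,0.153,0.4]]'; python3 -c "
from h import *
plan(506,173,100,83.4)"
```

```text
time: 13.68
tool_pos: [518.3, 8.8, 368.5]
tcp_rot: [3.141, -0.001, 1.457]
contact_force: [-0.3, -0.5, -0.4]
grip_width: 36.5
finger_force: 0.0
to [506.  173.  100.   83.4] shift [ 0.1615 -0.0309  0.1096] spin 0.002 | g [518.4   8.9 209.5] yaw 83.5 t 13.68
```

```bash
python3 -m inch '[[0.034,-0.007,0,0,0.4],[0.07,-0.014,0.02,0,0.4],[0.105,-0.02,0.045,0,0.4],[0.135,-0.026,0.08,0,0.4],[0.154,-0.03,0.105,0,0.4],[0.161,-0.031,0.12,0,0.4],[0.161,-0.031,0.13,0,0.4],[0.161,-0.031,0.13,0,0.4]]'; python3 - <<'E'
from h import *
plan(506,173,22,83.4)
s=capture("scene");t=capture("top")
cv2.imwrite("pics/a4.png",np.vstack([np.hstack([cv2.resize(s["color"][235:325,260:380,::-1],(400,300),interpolation=2),cv2.resize(t["color"][145:220,180:280,::-1],(400,300),interpolation=2)]),np.hstack([cv2.resize(s["color"][80:230,130:330,::-1],(400,300),interpolation=2),cv2.resize(t["color"][110:215,260:400,::-1],(400,300),interpolation=2)])]))
E
```

```text
time: 14.35
tool_pos: [506.3, 169.2, 236.2]
tcp_rot: [-3.139, 0.001, 1.457]
contact_force: [0.4, -0.2, 0.4]
grip_width: 36.9
finger_force: 0.0
to [506.  173.   22.   83.4] shift [ 0.004  -0.      0.0552] spin 0.001 | g [505.8 169.1  77.2] yaw 83.48 t 14.35
```

View pics/a4.png

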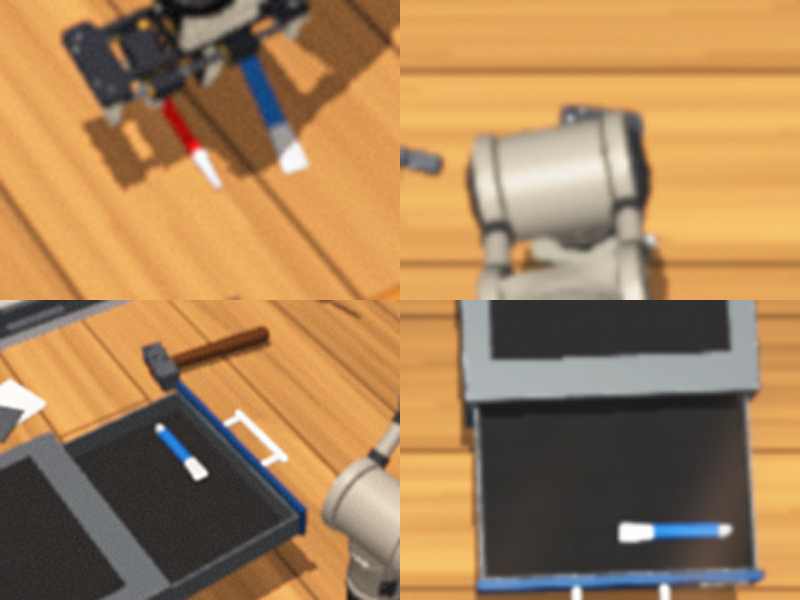

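The chisel lies flat in the drawer (lower-right crop 675,530), parallel to the front. The fingers straddle the punch's red shank (upper-left 165,110). Grasping the punch.

```bash
python3 -m inch '[[0.002,0,0.016,0,0.4],[0.003,0,0.034,0,0.4],[0.003,0,0.048,0,0.4],[0.003,0,0.055,0,0.4],[0.003,0,0.055,0,0.4],[0.003,0,0.055,0,0],[0.003,0,0.055,0,0],[0.003,0,0.055,0,0]]'; python3 -m inch '[[0,0,0,0,0],[0,0,-0.001,0,0]]'; python3 -m inch '[[0,0,-0.015,0,0],[0,0,-0.05,0,0],[0,0,-0.09,0,0],[0,0,-0.13,0,0],[0,0,-0.17,0,0],[0,0,-0.185,0,0]]'; python3 -c "
from h import *
O=np.array([481.5,-219]);c,s=np.cos(YC),np.sin(YC)
f=lambda x,y:O+[c*x-s*y,s*x+c*y]
plan(*f(57,68),200,92.2)"
```

```text
time: 15.12
tool_pos: [507.5, 172.0, 183.9]
tcp_rot: [3.139, -0.001, 1.455]
contact_force: [-0.8, -0.4, -0.1]
grip_width: 21.3
finger_force: 0.0
time: 15.28
tool_pos: [507.0, 172.1, 184.1]
tcp_rot: [3.141, -0.0, 1.456]
contact_force: [-0.1, 0.3, -1.8]
grip_width: 10.8
finger_force: 30.0
time: 15.78
tool_pos: [507.5, 172.3, 374.8]
tcp_rot: [3.133, -0.003, 1.456]
contact_force: [1.5, -1.0, -1.0]
grip_width: 11.1
finger_force: 30.0
to [ 535.8 -148.9  200.    92.2] shift [-0.3163  0.0634  0.0155] spin -0.153 | g [508.9 172.6 215.8] yaw 83.43 t 15.78
```

```bash
python3 -m inch '[[-0.03,0.006,0,-0.05,0],[-0.07,0.014,0,-0.1,0],[-0.11,0.022,0,-0.153,0],[-0.15,0.03,0,-0.153,0],[-0.19,0.038,0,-0.153,0],[-0.23,0.046,0,-0.153,0],[-0.265,0.053,0,-0.153,0],[-0.28,0.056,0,-0.153,0]]'; python3 -c "
from h import *
plan(535.8,-148.9,200,92.2)"
```

```text
time: 16.45
tool_pos: [530.4, -116.6, 368.8]
tcp_rot: [3.141, 0.002, 1.606]
contact_force: [-0.2, -0.0, -1.4]
grip_width: 11.2
finger_force: 30.0
to [ 535.8 -148.9  200.    92.2] shift [-0.0322  0.0042  0.0099] spin -0.004 | g [ 530.5 -116.9  209.8] yaw 92.0 t 16.45
```

```bash
python3 -m inch '[[-0.017,0.002,0.003,0,0],[-0.032,0.004,0.015,0,0],[-0.034,0.004,0.035,0,0],[-0.034,0.004,0.057,0,0],[-0.034,0.004,0.068,0,0],[-0.034,0.004,0.073,0,0],[-0.034,0.004,0.073,0,0],[-0.034,0.004,0.073,0,0]]'; python3 -m inch '[[0,0,0.001,0,0],[0,0,0.002,0,0],[0,0,0.003,0,0],[0,0,0.003,0,0]]'; python3 -m inch '[[0,0,0.001,0,0],[0,0,0.001,0,0]]'
```

```text
time: 17.12
tool_pos: [536.0, -146.1, 295.8]
tcp_rot: [3.142, 0.0, 1.609]
contact_force: [-0.4, -0.4, -1.2]
grip_width: 11.0
finger_force: 30.0
time: 17.45
tool_pos: [535.9, -146.2, 293.0]
tcp_rot: [3.141, 0.0, 1.609]
contact_force: [0.4, -0.4, -0.6]
grip_width: 11.0
finger_force: 30.0
time: 17.62
tool_pos: [535.8, -146.3, 291.7]
tcp_rot: [3.141, 0.0, 1.609]
contact_force: [0.5, -0.7, -1.1]
grip_width: 11.1
finger_force: 30.0
```

```bash
python3 -m inch '[[0,0,0.001,0,0],[0,0,0.0015,0,0],[0,0,0.0015,0,0]]'; python3 -m inch '[[0,0,0.001,0,0],[0,0,0.001,0,0]]'
```

```text
time: 17.87
tool_pos: [535.8, -146.3, 290.1]
tcp_rot: [-3.141, -0.0, 1.609]
contact_force: [-0.2, -0.1, -0.2]
grip_width: 11.2
finger_force: 30.0
time: 18.03
tool_pos: [535.9, -146.3, 289.6]
tcp_rot: [3.141, 0.0, 1.609]
contact_force: [-0.4, 0.8, 2.8]
grip_width: 10.7
finger_force: 30.0
```

```bash
python3 -m inch '[[0,0,0,0,0.35],[0,0,0,0,0.35],[0,0,0,0,0.35],[0,0,-0.01,0,0.35],[0,0,-0.04,0,0.35],[0,0,-0.08,0,0.4]]'; python3 - <<'E'
from h import *
np.set_printoptions(precision=1,suppress=True)
s=capture("scene");t=capture("top")
r={}
for n in("hammer_head","hammer_butt","hammer"):
  for k,p in(("s",s),("t",t)):
    for m in tip_of(p,n)[:2]: print(n,k,round(m["conf"],2),np.array(m["centre"]),onz(p,m["centre"],9.5 if n!="hammer" else 0))
for k,p in(("s",s),("t",t)):
    m=trace(p,"hammer")[0]; ys,xs=np.nonzero(m["pixels"]);W=np.array([onz(p,(x,y),9.5)[:2] for x,y in zip(xs,ys)])
    # handle axis: pixels well away from the head
    H=W[W[:,0]<550];C=H.mean(0);u=np.linalg.eigh(np.cov((H-C).T))[1][:,1];u*=np.sign(u[0])
    e=(W-C)@u;print(k,C,"ang",np.degrees(np.arctan2(u[1],u[0])),"butt end",C+u*e.min(),"front",C+u*e.max(),"len",np.ptp(e))
    print("origin",C+u*(e.min()+230), C+u*(e.max()-49.5))
plan(545,388,200,168)
E
```

```text
time: 18.53
tool_pos: [535.2, -146.1, 367.9]
tcp_rot: [-3.136, -0.003, 1.609]
contact_force: [0.6, -0.8, -0.1]
grip_width: 35.0
finger_force: 0.0
hammer_head s 0.81 [336.  338.5] [576.2 368.    9.5]
hammer_head s 0.45 [208.8 117.3] [ 432.  -595.3    9.5]
hammer_head t 0.67 [177.3 182.6] [588.4 377.7   9.5]
hammer_butt s 0.63 [421.3 307.8] [328.  434.3   9.5]
hammer_butt t 0.69 [164.3 250.8] [326.3 421.2   9.5]
hammer_butt t 0.37 [222.9 225. ] [424.6 199.4   9.5]
hammer s 0.63 [351.  334.4] [533.2 380.1   0. ]
hammer s 0.6 [340.5 264.4] [420.5 202.3   0. ]
hammer t 0.62 [174.  194.2] [544.6 391.4   0. ]
s [428.8 410.7] ang -12.671455866278752 butt end [317.2 435.8] front [594.1 373.6] len 283.7371095949025
origin [541.6 385.3] [545.8 384.4]
t [433.2 410.8] ang -12.347366872346626 butt end [324.8 434.6] front [597.2 374.9] len 278.8153247338875
origin [549.5 385.4] [548.8 385.5]
to [545 388 200 168] shift [0.5 0.  0. ] spin -1.323 | g [ 535.4 -146.1  209.2] yaw 92.17 t 19.03
```

```bash
python3 -m inch '[[0.03,0,0,-0.12,0.4],[0.07,0,0,-0.24,0.4],[0.11,0,0,-0.36,0.4],[0.15,0,0,-0.48,0.4],[0.19,0,0,-0.6,0.4],[0.23,0,0,-0.72,0.4],[0.27,0,0,-0.84,0.4],[0.31,0,0,-0.96,0.4]]';python3 -c "
from h import *
plan(546,385,150,167.6)"
```

```text
time: 19.7
tool_pos: [523.6, 165.4, 368.7]
tcp_rot: [-3.141, -0.001, 2.575]
contact_force: [0.5, -0.3, -0.0]
grip_width: 36.5
finger_force: 0.0
to [546.  385.  150.  167.6] shift [0.0989 0.1974 0.0596] spin -0.35 | g [523.4 165.4 209.7] yaw 147.52 t 19.7
```

```bash
python3 -m inch '[[0.015,0.03,0.005,-0.1,0.4],[0.031,0.062,0.015,-0.2,0.4],[0.048,0.095,0.03,-0.3,0.4],[0.065,0.13,0.045,-0.35,0.4],[0.081,0.162,0.06,-0.35,0.4],[0.093,0.185,0.08,-0.35,0.4],[0.099,0.197,0.1,-0.35,0.4],[0.099,0.197,0.12,-0.35,0.4]]';python3 -m inch '[[0,0,0,0,0.4],[0,0,0,0,0.4]]';python3 - <<'E'
from h import *
plan(546,385,23,167.6)
s=capture("scene");t=capture("top")
cv2.imwrite("pics/a5.png",np.vstack([np.hstack([cv2.resize(s["color"][280:400,300:460,::-1],(400,300),interpolation=2),cv2.resize(t["color"][160:260,120:253,::-1],(400,300),interpolation=2)]),np.hstack([cv2.resize(s["color"][80:230,130:330,::-1],(400,300),interpolation=2),cv2.resize(t["color"][110:215,260:400,::-1],(400,300),interpolation=2)])]))
E
```

```text
time: 20.37
tool_pos: [546.9, 385.9, 247.1]
tcp_rot: [3.141, -0.001, 2.922]
contact_force: [-0.6, 0.3, -0.0]
grip_width: 36.7
finger_force: 0.0
time: 20.53
tool_pos: [547.3, 382.5, 247.5]
tcp_rot: [-3.139, -0.003, 2.919]
contact_force: [0.2, 0.7, 0.9]
grip_width: 36.9
finger_force: 0.0
to [546.  385.   23.  167.6] shift [0.0011 0.0028 0.0655] spin -0.006 | g [546.7 382.2  88.5] yaw 167.25 t 20.53
```

View pics/a5.png

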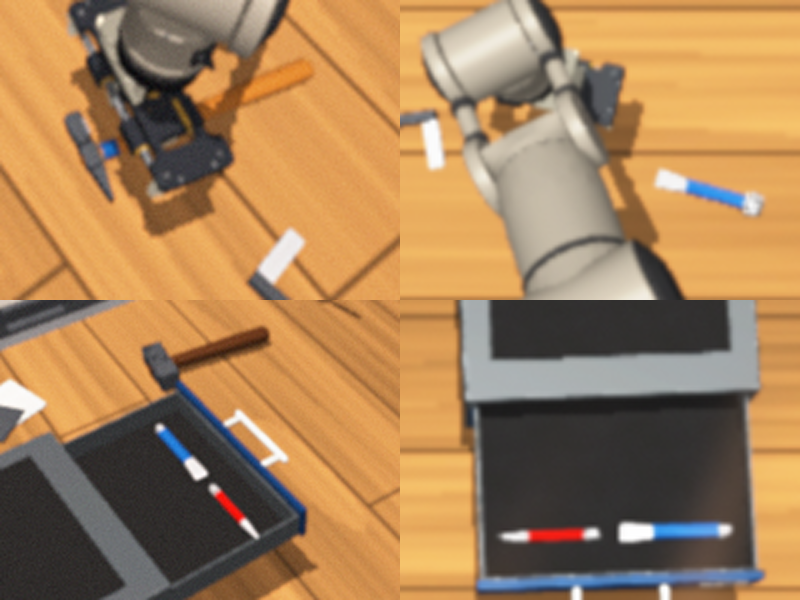

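Both small tools lie flat in the drawer, punch at (550,535) and chisel at (675,530) in the lower-right crop. The gripper sits over the hammer's neck just behind the blue band (110,150). Grasping.

```bash
python3 -m inch '[[0.001,0.002,0.016,-0.005,0.4],[0.001,0.003,0.036,-0.005,0.4],[0.001,0.003,0.054,-0.005,0.4],[0.001,0.003,0.065,-0.005,0.4],[0.001,0.003,0.065,-0.005,0.4],[0.001,0.003,0.065,-0.005,0],[0.001,0.003,0.065,-0.005,0],[0.001,0.003,0.065,-0.005,0]]'; python3 -m inch '[[0,0,0,0,0],[0,0,0,0,0]]'; python3 -m inch '[[0,0,-0.01,0,0],[0,0,-0.03,0,0],[0,0,-0.06,0,0],[0,0,-0.1,0,0],[0,0,-0.14,0,0],[0,0,-0.18,0,0],[0,0,-0.19,0,0]]'; python3 -c "
from h import *
O=np.array([481.5,-219]);c,s=np.cos(YC),np.sin(YC)
f=lambda x,y:O+[c*x-s*y,s*x+c*y]
plan(*f(138,-90),200,92.2)"
```

```text
time: 21.3
tool_pos: [547.9, 386.0, 186.0]
tcp_rot: [3.14, 0.002, 2.924]
contact_force: [-0.4, -2.7, 2.4]
grip_width: 21.1
finger_force: 1.6
time: 21.47
tool_pos: [547.8, 385.6, 185.8]
tcp_rot: [3.141, 0.002, 2.924]
contact_force: [-0.4, -3.7, 6.3]
grip_width: 16.3
finger_force: 30.0
time: 22.05
tool_pos: [547.5, 386.3, 382.6]
tcp_rot: [3.133, 0.009, 2.924]
contact_force: [0.9, 0.9, -2.1]
grip_width: 16.3
finger_force: 30.0
to [ 622.9 -303.6  200.    92.2] shift [-0.2208 -0.659   0.0201] spin 1.315 | g [549.2 387.3 223.6] yaw 167.53 t 22.05
```

```bash
python3 -m inch '[[-0.006,-0.018,0,0.05,0],[-0.016,-0.048,0,0.13,0],[-0.028,-0.084,0,0.22,0],[-0.04,-0.12,0,0.32,0],[-0.052,-0.155,0,0.42,0],[-0.064,-0.19,0,0.52,0],[-0.076,-0.226,0,0.62,0],[-0.088,-0.262,0,0.72,0]]';python3 -c "
from h import *
plan(622.9,-303.6,215,92.2)"
```

```text
time: 22.72
tool_pos: [576.2, 109.5, 373.5]
tcp_rot: [-3.141, -0.001, 2.199]
contact_force: [1.0, -0.2, -3.4]
grip_width: 16.6
finger_force: 30.0
to [ 622.9 -303.6  215.    92.2] shift [-0.3618 -0.2049 -0.0006] spin 0.59 | g [576.  109.5 214.5] yaw 126.01 t 22.72
```

```bash
python3 -m inch '[[-0.033,-0.019,0,0.1,0],[-0.067,-0.038,0,0.2,0],[-0.101,-0.057,0,0.3,0],[-0.135,-0.076,0,0.4,0],[-0.169,-0.096,0,0.5,0],[-0.203,-0.115,0,0.59,0],[-0.237,-0.134,0,0.59,0],[-0.262,-0.148,0,0.59,0]]';python3 -c "
from h import *
plan(622.9,-303.6,215,92.2)"
```

```text
time: 23.38
tool_pos: [612.0, -190.8, 373.3]
tcp_rot: [-3.141, 0.0, 1.612]
contact_force: [-0.1, 0.6, -2.2]
grip_width: 16.6
finger_force: 30.0
to [ 622.9 -303.6  215.    92.2] shift [-0.1131  0.0064 -0.0007] spin 0.003 | g [ 611.8 -190.9  214.3] yaw 92.35 t 23.38
```

```bash
python3 -m inch '[[-0.033,0.002,0,0,0],[-0.068,0.004,0,0,0],[-0.098,0.006,0,0,0],[-0.113,0.006,0.005,0,0],[-0.113,0.006,0.02,0,0],[-0.113,0.006,0.025,0,0],[-0.113,0.006,0.025,0,0]]';python3 - <<'E'
from h import *
plan(622.9,-303.6,132.8,92.2)
s=capture("scene");t=capture("top")
cv2.imwrite("pics/a6.png",np.hstack([cv2.resize(s["color"][80:230,130:330,::-1],(400,300),interpolation=2),cv2.resize(t["color"][110:215,260:400,::-1],(400,300),interpolation=2)]))
E
```

```text
time: 23.97
tool_pos: [622.8, -299.7, 346.3]
tcp_rot: [-3.137, -0.004, 1.614]
contact_force: [-0.1, -0.5, -3.4]
grip_width: 16.7
finger_force: 30.0
to [ 622.9 -303.6  132.8   92.2] shift [-0.0047  0.0009  0.0545] spin 0.005 | g [ 622.  -299.1  187.3] yaw 92.47 t 23.97
```

View pics/a6.png

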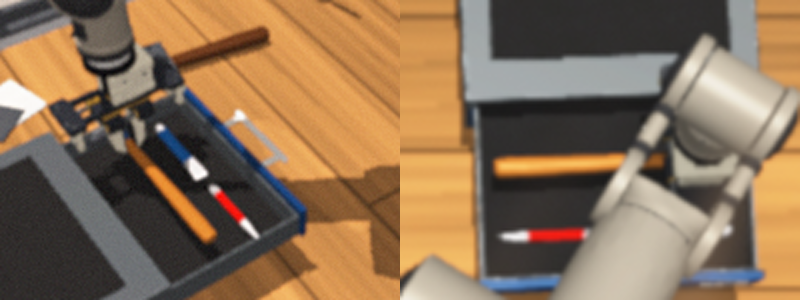

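The hammer hangs above the rear half of the drawer, parallel to the front, with its butt 15–18 mm inside the left wall (crop 495,167). Nothing lies under it. Lowering.

```bash
python3 -m inch '[[-0.003,0,0.012,0.005,0],[-0.005,0,0.028,0.005,0],[-0.005,0,0.042,0.005,0],[-0.005,0,0.048,0.005,0],[-0.005,0,0.048,0.005,0],[-0.005,0,0.048,0.005,0]]'; python3 -m inch '[[0,0,0.001,0,0],[0,0,0.002,0,0],[0,0,0.003,0,0],[0,0,0.003,0,0]]';python3 -m inch '[[0,0,0.001,0,0],[0,0,0.0015,0,0],[0,0,0.0015,0,0]]'
```

```text
time: 24.57
tool_pos: [623.5, -305.2, 301.5]
tcp_rot: [3.141, 0.0, 1.609]
contact_force: [0.1, 0.2, -2.5]
grip_width: 16.6
finger_force: 30.0
time: 24.9
tool_pos: [623.4, -305.4, 298.6]
tcp_rot: [3.141, 0.0, 1.609]
contact_force: [0.9, 0.1, -3.4]
grip_width: 16.5
finger_force: 30.0
time: 25.15
tool_pos: [623.3, -305.4, 296.6]
tcp_rot: [-3.141, -0.0, 1.609]
contact_force: [-1.5, -0.1, -3.6]
grip_width: 16.7
finger_force: 30.0
```

```bash
python3 -m inch '[[0,0,0.001,0,0],[0,0,0.002,0,0],[0,0,0.003,0,0],[0,0,0.003,0,0]]';python3 -m inch '[[0,0,0.001,0,0],[0,0,0.0015,0,0],[0,0,0.0015,0,0]]'
```

```text
time: 25.48
tool_pos: [623.3, -305.4, 293.4]
tcp_rot: [-3.141, -0.0, 1.609]
contact_force: [-0.4, 0.5, -2.3]
grip_width: 16.6
finger_force: 30.0
time: 25.73
tool_pos: [623.3, -305.4, 292.1]
tcp_rot: [-3.141, 0.0, 1.609]
contact_force: [-0.2, 0.8, -3.0]
grip_width: 16.8
finger_force: 30.0
```

```bash
python3 -m inch '[[0,0,0.001,0,0],[0,0,0.001,0,0]]';python3 -m inch '[[0,0,0.001,0,0],[0,0,0.001,0,0]]'
```

```text
time: 25.9
tool_pos: [623.4, -305.4, 291.8]
tcp_rot: [3.141, 0.0, 1.609]
contact_force: [-0.1, 1.1, 0.5]
grip_width: 16.7
finger_force: 30.0
time: 26.07
tool_pos: [623.5, -305.3, 291.8]
tcp_rot: [3.14, 0.001, 1.609]
contact_force: [-0.4, 0.7, 5.0]
grip_width: 16.9
finger_force: 30.0
```

Contact at 291.8, as expected. Releasing, rising and checking.

```bash
python3 -m inch '[[0,0,0,0,0.3],[0,0,0,0,0.3],[0,0,0,0,0.3],[0,0,-0.01,0,0.35],[0,0,-0.04,0,0.35],[0,0,-0.08,0,0.35],[0,0,-0.08,0,0.35]]'; python3 -c "
from h import *
plan(427.5,-221.5,200,91.9)"
```

```text
time: 26.65
tool_pos: [624.2, -305.8, 379.8]
tcp_rot: [3.13, 0.008, 1.609]
contact_force: [1.0, 0.2, 1.8]
grip_width: 32.1
finger_force: 0.0
to [ 427.5 -221.5  200.    91.9] shift [ 0.0932 -0.1954  0.0177] spin 0.005 | g [ 626.1 -307.1  220.8] yaw 92.18 t 26.65
```

```bash
python3 -m inch '[[0.014,-0.03,0,0,0.3],[0.03,-0.064,0,0,0.3],[0.046,-0.098,0,0,0.3],[0.062,-0.132,0,0,0.3],[0.078,-0.164,0,0,0.3],[0.09,-0.186,0,0,0.3],[0.093,-0.195,0,0,0.3],[0.093,-0.195,0,0,0.3]]'; python3 - <<'E'
from h import *
np.set_printoptions(precision=1,suppress=True)
plan(427.5,-221.5,145.8,91.9)
s=capture("scene");t=capture("top")
for n,z in("drawer_handle",143),("drawer_floor",106),("hammer_head",115.5),("hammer_butt",115.5),("chisel_mid",112),("punch_mid",112):
  for k,p in(("s",s),("t",t)):
    for m in tip_of(p,n)[:2]: print(n,k,round(m["conf"],2),onz(p,m["centre"],z))
E
```

```text
time: 27.32
tool_pos: [423.8, -219.4, 371.4]
tcp_rot: [3.141, 0.001, 1.608]
contact_force: [0.7, -0.4, 0.5]
grip_width: 27.5
finger_force: 0.0
to [ 427.5 -221.5  145.8   91.9] shift [-0.   0.   0.1] spin 0.005 | g [ 424.  -219.6  212.4] yaw 92.16 t 27.32
drawer_handle s 0.7 [ 427.4 -227.7  143. ]
drawer_handle s 0.54 [615.9 -69.3 143. ]
drawer_handle t 0.74 [ 407.  -568.3  143. ]
drawer_handle t 0.65 [ 424.3 -225.9  143. ]
drawer_floor s 0.71 [ 477.6 -209.5  106. ]
drawer_floor t 0.62 [ 502.  -230.3  106. ]
hammer_head s 0.58 [ 630.5 -338.4  115.5]
hammer_head t 0.7 [ 635.4 -346.2  115.5]
hammer_head t 0.7 [ 541.8 -301.3  115.5]
hammer_butt s 0.73 [610.6 -73.3 115.5]
hammer_butt t 0.9 [618.9 -78.1 115.5]
chisel_mid s 0.63 [ 548.4 -296.3  112. ]
chisel_mid t 0.42 [ 544.9 -285.9  112. ]
chisel_mid t 0.33 [ 432.8 -226.7  112. ]
punch_mid s 0.68 [ 533.5 -133.9  112. ]
punch_mid t 0.45 [ 536.5 -123.9  112. ]
```

```bash
python3 -m inch '[[-0.001,0.0035,0.01,0,0.3],[-0.002,0.0035,0.03,0,0.3],[-0.002,0.0035,0.044,0,0.3],[-0.002,0.0035,0.048,0,0.3]]' && python3 -m inch '[[0,0,0.004,0,0.3],[0,0,0.008,0,0.3]]'; python3 -c "
from h import *
plan(427.5,-221.5,145.8,92.2)"
```

```text
time: 28.35
tool_pos: [428.1, -221.4, 319.6]
tcp_rot: [-3.138, -0.003, 1.609]
contact_force: [-1.2, 0.3, -0.8]
grip_width: 27.5
finger_force: 0.0
time: 28.52
tool_pos: [428.8, -221.9, 314.1]
tcp_rot: [3.141, 0.0, 1.609]
contact_force: [0.6, -0.3, 0.4]
grip_width: 27.7
finger_force: 0.0
to [ 427.5 -221.5  145.8   92.2] shift [ 0.0005 -0.0013  0.0093] spin -0.0 | g [ 428.8 -221.9  155.1] yaw 92.18 t 28.52
```

```bash
python3 -m inch '[[0,-0.001,0.009,0,0.3],[0,-0.001,0.009,0,0],[0,-0.001,0.009,0,0],[0,-0.001,0.009,0,0],[0,-0.001,0.009,0,0]]'; python3 -m inch '[[0,0.003,0,0,0],[0,0.008,0,0,0],[0,0.015,0,0,0],[0,0.023,0,0,0],[0,0.032,0,0,0],[0,0.042,0,0,0],[0,0.052,0,0,0],[0,0.061,0,0,0]]'
```

```text
time: 28.93
tool_pos: [427.7, -221.8, 305.5]
tcp_rot: [3.141, 0.001, 1.609]
contact_force: [0.9, 0.3, -1.2]
grip_width: 9.9
finger_force: 30.0
time: 29.6
tool_pos: [490.0, -219.4, 305.5]
tcp_rot: [3.14, 0.001, 1.609]
contact_force: [-3.0, -1.8, 6.0]
grip_width: 9.9
finger_force: 30.0
```

```bash
python3 -m inch '[[0,0.008,0,0,0],[0,0.018,0,0,0],[0,0.028,0,0,0],[0,0.038,0,0,0],[0,0.048,0,0,0],[0,0.058,0,0,0],[0,0.068,0,0,0],[0,0.078,0,0,0]]'; python3 -m inch '[[0,0.01,0,0,0],[0,0.02,0,0,0],[0,0.03,0,0,0],[0,0.04,0,0,0],[0,0.05,0,0,0],[0,0.06,0,0,0],[0,0.068,0,0,0],[0,0.075,0,0,0]]'; python3 -m inch '[[0,0.005,0,0,0],[0,0.009,0,0,0],[0,0.012,0,0,0],[0,0.014,0,0,0],[0,0.014,0,0,0]]'
```

```text
time: 30.27
tool_pos: [567.7, -216.4, 305.5]
tcp_rot: [3.141, 0.001, 1.609]
contact_force: [-3.1, -1.5, 4.8]
grip_width: 9.9
finger_force: 30.0
time: 30.93
tool_pos: [642.7, -213.5, 305.5]
tcp_rot: [3.14, 0.001, 1.609]
contact_force: [-2.3, -1.6, 4.8]
grip_width: 10.2
finger_force: 30.0
time: 31.35
tool_pos: [656.5, -212.9, 305.6]
tcp_rot: [3.139, 0.001, 1.609]
contact_force: [0.7, -1.3, 3.5]
grip_width: 9.7
finger_force: 30.0
```

Creeping to the stop, watching for the force to rise.

```bash
python3 -m inch '[[0,0.003,0,0,0],[0,0.006,0,0,0],[0,0.008,0,0,0],[0,0.008,0,0,0]]'; python3 -m inch '[[0,0.0015,0,0,0],[0,0.0025,0,0,0]]'; python3 -m inch '[[0,0.0015,0,0,0],[0,0.002,0,0,0]]'
```

```text
time: 31.68
tool_pos: [663.8, -212.7, 305.5]
tcp_rot: [3.141, 0.0, 1.609]
contact_force: [-1.7, -1.4, 6.0]
grip_width: 9.8
finger_force: 30.0
time: 31.85
tool_pos: [664.9, -212.8, 305.5]
tcp_rot: [-3.136, -0.0, 1.609]
contact_force: [-14.8, -1.1, 11.2]
grip_width: 10.2
finger_force: 30.0
time: 32.02
tool_pos: [665.7, -212.9, 305.5]
tcp_rot: [-3.131, -0.001, 1.609]
contact_force: [-21.4, -0.6, 13.6]
grip_width: 10.0
finger_force: 30.0
```

```bash
python3 -m inch '[[0,-0.001,0,0,0.3],[0,-0.002,0,0,0.3],[0,-0.003,0,0,0.3],[0,-0.003,0,0,0.3],[0,-0.003,-0.02,0,0.3],[0,-0.003,-0.06,0,0.3],[0,-0.003,-0.1,0,0.3],[0,-0.003,-0.12,0,0.3]]'; python3 -m inch '[[0,-0.03,0,0,0.3],[0,-0.07,0,0,0.3],[0,-0.11,0,0,0.3],[0,-0.15,0,0,0.3],[0,-0.19,0,0,0.3],[0,-0.2,0,0,0.3],[0,-0.2,0,0,0.3]]';python3 - <<'E'
from h import *
np.set_printoptions(precision=1,suppress=True)
s=capture("scene");t=capture("top")
for n,z in("drawer_handle",143),("worn_chisel",0),("club_hammer",0),("square",0):
  for k,p in(("s",s),("t",t)):
    for m in tip_of(p,n)[:2]: print(n,k,round(m["conf"],2),onz(p,m["centre"],z))
E
```

```text
time: 32.68
tool_pos: [665.2, -212.4, 430.4]
tcp_rot: [3.135, 0.003, 1.609]
contact_force: [0.6, 0.1, 1.3]
grip_width: 27.3
finger_force: 0.0
time: 33.27
tool_pos: [463.2, -220.3, 425.8]
tcp_rot: [3.141, 0.0, 1.607]
contact_force: [0.4, -0.8, 0.6]
grip_width: 27.4
finger_force: 0.0
drawer_handle s 0.67 [ 661.9 -215.6  143. ]
drawer_handle t 0.9 [ 666.3 -202.8  143. ]
worn_chisel s 0.77 [437.7 198.    0. ]
worn_chisel t 0.62 [440.3 200.7   0. ]
club_hammer s 0.52 [ 422.9 -601.2    0. ]
club_hammer t 0.77 [ 414.9 -602.7    0. ]
square s 0.96 [525.2 556.    0. ]
square t 0.47 [539.9 563.9   0. ]
```

```bash
python3 -c "
from plant import *
print(close_job())"
```

```text
the job is handed in; nothing more can be done
None
```

The hammer, centre punch and sound chisel lie flat and separate on the top drawer's liner, the drawer is pushed shut to its stop, the mushroomed chisel, club hammer and square were not touched, and the job was handed in at about 34 s; no verdict came back.

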